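Find the rocking tin lid and press it home

TASK

One of the four identical lids on the white storage tins in the tray is not seated. Press down near the edge of the lids, one after another, to find the one that rocks, then press that lid down on its middle until it is fully home and level. Only press with the fingertips: do not grasp or lift any lid, and leave the mug, salt shaker and timer where they stand.

Things in the scene. Friction and masses are not known exactly. Their poses are not given: they have to be found in the camera images.
- tray: long bamboo tray, 92 x 336 x 24 mm, fixed; origin at the centre of its underside, x axis away from the robot (turned clockwise by 0.1 to 0.4 rad), y to the left, z up. Stuck in it, in line with it, stand four white square tins in a row along y, 82 mm apart, with identical flat bamboo lids, 70 x 70 mm. Three lids are home and rigid; one is unseated but looks level and alike. Which one varies from run to run.
- spot_1 (a point): nominal centre of the top of the first (leftmost) tin's lid (seen from the robot), a mark fixed to the tray, 78.5 mm above the worktop; axes as the tray's. Lid tops are flat and really lie up to 5 mm above or below this point, as the tins stand unequally deep: height does not tell which is loose.
- spot_2 (a point): nominal centre of the top of the second tin's lid (seen from the robot), a mark fixed to the tray, 78.5 mm above the worktop; axes as the tray's. The loose lid tips like a seesaw about its middle: pressed 24 mm off its middle, towards any edge, it dips 1.5 to 3 mm under 2 to 4 N, and springs back level when let go.
- spot_3 (a point): nominal centre of the top of the third tin's lid (seen from the robot), a mark fixed to the tray, 78.5 mm above the worktop; axes as the tray's. A seated lid gives nothing wherever it is pressed.
- spot_4 (a point): nominal centre of the top of the fourth (rightmost) tin's lid (seen from the robot), a mark fixed to the tray, 78.5 mm above the worktop; axes as the tray's. The gap between neighbouring lids is 12 mm; the near and far edges are the freest to press.
- loose_lid (a joint): height of the unseated lid above its seat (m): 0.0045 to 0.006 at the start, 0 fully home; it does not tell which tin. Its seal grips with about 11 N of friction: 14 to 20 N pressed on its middle pushes it home, and it stays. A light press (2 to 8 N) only tips it. Pulled up it comes off (values up to 0.05).
- rock_x (a joint): tip of the unseated lid about the tray's x axis (rad), 0 level, up to 0.15 either way; positive when its left edge (+y of the tray) is up. Sprung back to level by 0.3 N m/rad; once the lid is home it can no longer tip.
- rock_y (a joint): the same about the tray's y axis; positive when its near edge (-x of the tray) is up.
- mug_grey: grey mug, 84 x 123 x 91 mm, loose, standing to the right of the tray; origin at the centre of its underside. Leave alone.
- salt_shaker: glass salt shaker with a metal top, 44 mm wide, 90 mm high, loose, standing behind the tray; origin at the centre of its underside. Leave alone.
- kitchen_timer: red and white wind-up kitchen timer, 65 mm wide, 48 mm high, loose, standing behind the tray; origin at the centre of its underside. Leave alone.
Not all that is in view belongs to the job. Leave any turquoise look-alike of the part that bears loose_lid alone.

How it is judged:
On the way:
1. the loose lid is pressed near an edge and rocks by more than 0.06 rad (3.5 degrees) while it still stands more than 3 mm above its seat ((value of joint any of rock_x, rock_y above 0.06 rad or value of joint any of rock_x, rock_y below -0.06 rad) and value of joint loose_lid above 0.003 m), for 0.02 s.
At the end, for the whole second after the job is handed in: the loose lid is home, less than 1.5 mm above its seat, and level within 0.03 rad; the mug, salt shaker and timer are within 20 mm of where they stood (value of joint loose_lid below 0.0015 m and not (value of joint any of rock_x, rock_y above 0.03 rad or value of joint any of rock_x, rock_y below -0.03 rad) and not (distance of mug_grey from where it was at the start of the episode above 0.02 m) and not (distance of salt_shaker from where it was at the start of the episode above 0.02 m) and not (distance of kitchen_timer from where it was at the start of the episode above 0.02 m)); the robot touches nothing.
It fails at once if the loose lid is pulled up (more than 10 mm above its seat) (value of joint loose_lid above 0.01 m).
It fails at once if the mug, salt shaker or timer is moved by more than 20 mm, lifted or tipped over (distance of any of mug_grey, salt_shaker, kitchen_timer from where it was at the start of the episode above 0.02 m or angle between any of mug_grey, salt_shaker, kitchen_timer's own z axis and vertical above 0.5 rad).
It also fails if it takes over 46 s, if anything falls off the work surface, if the arm or the gripper's body presses on something with over 40 N, if the wrist force passes 120 N, or if a joint passes its speed limit or range.

ROBOT

A 6-joint arm with a two-finger parallel gripper is mounted at the origin on a cart in front of the work surface, level with it; the furniture and walls round the work are solid. World frame = base frame: x ahead of the robot, y to its left, z up, the work surface at z = 0. Lengths are in m, angles in rad, forces in N, time in s.
With the tool pointing down it reaches from about 0.3 to 0.775 m from the base axis. Payload 14.6 kg.
Tool frame: the origin (TCP) lies at the very end of the fingers, on their centre line; the grasp point (between the pads) lies 19 mm behind it; z points along the fingers, y is the line along which they close (so a half turn about z gives the same grasp; the last joint's range is limited). The gripper opens to 94 mm and grips with 3 to 60 N. Pads are 16 mm wide; open, the fingers measure 119 mm over their backs; the gripper's body (75 mm by 177 mm) begins 78 mm behind the grasp point.
Start: joints at [1.082, 0.3, 1.521, -0, 1.321, -0.067], TCP at [0.225, 0.502, 0.205] pointing down, gripper open.
Joint ranges: [-3.03, 3.03], [-0.79, 2.21], [0.23, 2.52], [-1.04, 4.18], [0, 3.07], [-2.55, 2.55]. Speed limits (rad/s): [2.22, 2.22, 2.57, 3.14, 3.14, 3.14].

INTERFACE

Orientations are given as [roll, pitch, yaw] about the fixed x, y, z axes, in that order (R = Rz(yaw) Ry(pitch) Rx(roll)).
In Python, from station import * gives the robot as it stands.
- The arm moves only by the tool jog_arm, never from a script. Its argument "rows" is a list of rows, each a list of 3 entries, a list of its own where there are three numbers: the shift along the tool's x, y, z in m, then the turn about the tool's z in degrees, then the finger opening in m, from 0 to 0.094. A call has 1 to 12 rows; each row shifts and turns the commanded pose from where the row before left it, along the tool's axes as they then stand; what a row does not reach is not made up. A row lasts 1/12 s, in which the tool goes at most 41.7 mm and 7.16 degrees, less where a joint would pass 70% of its speed; a pose out of reach is approached as far as the arm can. A call is refused whole if a number of a shift passes 0.0417 or a number of a turn 7.16, either way. A call with a gripper value outside its range is refused whole. The fingers move at their own pace and stop on an object; "squeeze" is the grip in N (left out, the last holds). Time passes only in rows, so rows that do not move let the fingers close. It gives the time, the measured TCP pose, the force, the opening and the grip force at its end, in the units of the state.
- get_obs(): the state, without advancing time (a new reading comes with each control period).
- camera(name): name is "scene" or "top" or "wrist"; returns a dict with "image" (400x640x3 uint8, red, green, blue), "range_z" (400x640 float32, m along the optical axis (not along the pixel's ray), 0 where there is no reading), "K" (3x3 intrinsics, pixels), "world_from_camera" (4x4, takes a point from camera to world coordinates); the wrist camera has in their place "T_tool_cam" (4x4, takes a point from camera to tool coordinates, whose origin is the TCP and whose axes are the flange's). Camera axes: x right, y up, looking along -z (the intrinsics and any distortion apply to the point x, -y, -z); pixel columns grow to the right and rows downward; lengths in m; the calibration is good to about 2 mm. A picture is of the moment at which its call begins: read the wrist's pose just before it.
- hand_in(): hands the job in; it is judged then, once.
Trained networks look in a picture, given as the dict that the camera call returned (one of the last four; its "shot" number tells which), for a name from the list of things; names that differ only in an ending like _2 or _b are one class to them, and where a whole thing is asked for, a point or a joint stands for the part that bears it (a point fixed in the world has none). Each returns a list of dicts, best first, with "p" (0 to 1); they miss things now and then, are a little off and sometimes report something else, mostly with a low value. They report only what shows in the picture. A call takes as long as a camera call. They do not tell look-alikes from the thing itself.
- search_frame(label, picture): "at" ([column, row] as shares, 0 to 1, of the picture: columns of its width, rows of its height, amid what is visible of it).
- spot_point(label, picture): "at" ([column, row] as shares, 0 to 1, of the picture: columns of its width, rows of its height: a listed point, or the origin of a listed thing).
The state is a dict: "time_s": time; "qpos": joint angles; "joint_vel": joint speeds; "tau": joint torques, N m; "ee_pos": TCP position; "eef_rot": TCP orientation; "force": force on the tool from outside, world axes, zero at the start; "moment": the same for the moment, N m; "grip_width": finger opening in m; "grip_force": force on a finger pad.
Only numpy, scipy, OpenCV 4.12 (cv2) and the standard library are available. Lean on these libraries where they do the work, as an engineer would, in place of code of your own. Each camera call takes 0.05 s, during which the arm holds its last target. There are 200 camera calls.

## Working session

There is one attempt and no reset: what is moved stays moved. The work goes in short steps, Python scripts to look and compute and a tool call to move; the robot and the scene stay as the last step left them, time stands still between calls to the robot, and variables do not carry over. Pictures are saved under pics/ and viewed, at most 10 in all, crops included, and the job is handed in when it is done.

Besides the shell and the picture viewer there is one more tool, called in YAML: its name, and indented under it one key for each argument. jog_arm: Moves the arm, as the interface text tells. Its arguments: {"type":"object","properties":{"rows":{"type":"array","items":{"type":"array"}},"squeeze":{"type":"number"}},"required":["rows"]}

```bash
mkdir -p pics
cat > h.py <<'E'
from station import *
import numpy as np, cv2
def w(pic,px,T=None):
    c,r=px; d=pic["range_z"]; r0,c0=int(round(r)),int(round(c))
    p=d[max(r0-2,0):r0+3,max(c0-2,0):c0+3]; z=np.median(p[p>0]); K=pic["K"]
    q=np.array([(c-K[0,2])/K[0,0]*z,-(r-K[1,2])/K[1,1]*z,-z,1])
    return ((pic["world_from_camera"] if T is None else T)@q)[:3]
E
python3 - <<'E'
from h import *
o=get_obs(); print(o["ee_pos"],o["eef_rot"],o["force"],o["time_s"])
for n in ("top","scene"):
    p=camera(n); cv2.imwrite(f"pics/{n}.png",p["image"][:,:,::-1])
    for l in ("spot_1","spot_2","spot_3","spot_4","loose_lid","mug_grey","salt_shaker","kitchen_timer"):
        for d in (spot_point if l[0]=="s" and l[1]=="p" else search_frame)(l,p)[:5]:
            a=np.array(d["at"])*[640,400]
            print(n,l,round(d["p"],2),a.round(),w(p,a).round(3))
E
```

```text
[0.22503706 0.5015857  0.20488363] [-3.14046375e+00 -1.06475083e-04  2.71981767e+00] [0.46671092 1.46970427 0.47537894] 0.0
top spot_1 0.86 [303. 214.] [ 0.419 -0.256  0.079]
top spot_1 0.79 [247. 183.] [ 0.498 -0.119  0.083]
top spot_1 0.69 [335. 235.] [ 0.364 -0.332  0.079]
top spot_1 0.68 [277. 198.] [ 0.458 -0.193  0.081]
top spot_2 0.86 [303. 214.] [ 0.419 -0.256  0.079]
top spot_2 0.79 [247. 183.] [ 0.498 -0.119  0.083]
top spot_2 0.69 [335. 235.] [ 0.364 -0.332  0.079]
top spot_2 0.68 [277. 198.] [ 0.458 -0.193  0.081]
top spot_3 0.86 [303. 214.] [ 0.419 -0.256  0.079]
top spot_3 0.79 [247. 183.] [ 0.498 -0.119  0.083]
top spot_3 0.69 [335. 235.] [ 0.364 -0.332  0.079]
top spot_3 0.68 [277. 198.] [ 0.458 -0.193  0.081]
top spot_4 0.86 [303. 214.] [ 0.419 -0.256  0.079]
top spot_4 0.79 [247. 183.] [ 0.498 -0.119  0.083]
top spot_4 0.69 [335. 235.] [ 0.364 -0.332  0.079]
top spot_4 0.68 [277. 198.] [ 0.458 -0.193  0.081]
top loose_lid 0.92 [438. 236.] [ 0.356 -0.584  0.073]
top loose_lid 0.75 [249. 185.] [ 0.493 -0.124  0.082]
top mug_grey 0.65 [387. 238.] [ 0.357 -0.468  0.008]
top salt_shaker 0.82 [307. 164.] [ 0.544 -0.269  0.08 ]
top kitchen_timer 0.65 [336. 178.] [ 0.513 -0.341  0.047]
top kitchen_timer 0.56 [293. 219.] [ 0.407 -0.232  0.078]
scene loose_lid 0.84 [300. 163.] [ 0.496 -0.128  0.08 ]
scene loose_lid 0.61 [358. 278.] [ 0.348 -0.609  0.071]
scene mug_grey 0.58 [313. 246.] [ 0.324 -0.494  0.08 ]
scene salt_shaker 0.93 [343. 190.] [ 0.542 -0.273  0.05 ]
scene kitchen_timer 0.85 [350. 218.] [ 0.501 -0.365  0.027]
scene kitchen_timer 0.63 [281. 240.] [ 0.324 -0.356  0.016]
```

View pics/top.png

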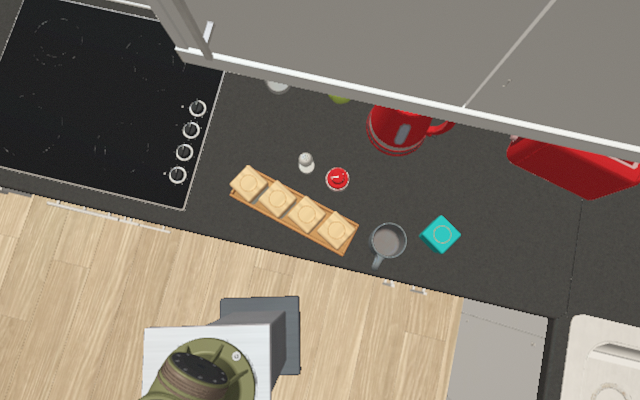

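View pics/scene.png

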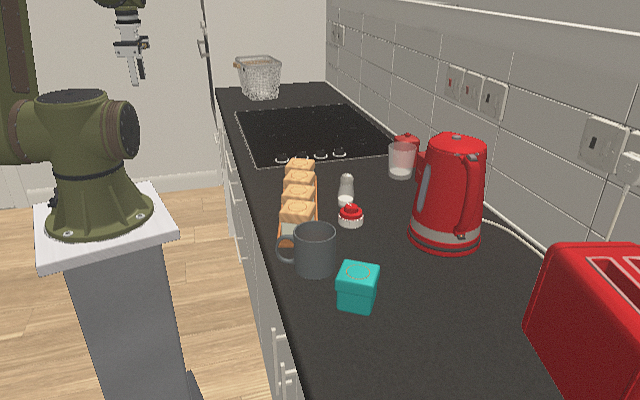

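The four bamboo lids are at top-view pixels (248,183), (277,198), (306,213) and (337,231). The turquoise box at (440,235) is the look-alike, so I'll leave it alone. Next I'll fit the row from the depth image.

```bash
cat > fit.py <<'E'
from h import *
p=camera("top"); K=p["K"]; d=p["range_z"]
r,c=np.mgrid[:400,:640]; q=np.stack([(c-K[0,2])/K[0,0]*d,-(r-K[1,2])/K[1,1]*d,-d,np.ones_like(d)],-1)@p["world_from_camera"].T
m=(q[...,2]>.07)&(q[...,2]<.09)&(d>0)&(c>225)&(c<362)&(r>160)&(r<258)
n,l,s,ce=cv2.connectedComponentsWithStats(m.astype(np.uint8),connectivity=4)
for i in range(1,n):
    if s[i,4]>60:
        P=q[l==i][:,:3]; print(s[i,4],ce[i].round(),cv2.minAreaRect((P[:,:2]*1000).astype(np.float32)),P.mean(0).round(4),np.median(P[:,2]).round(4))
o=get_obs(); print(o["ee_pos"],o["eef_rot"],o["time_s"])
E
python3 fit.py
```

```text
789 [249. 183.] ((500.8309631347656, -122.64765930175781), (70.97880554199219, 69.96640014648438), 46.61427307128906) [ 0.4993 -0.124   0.0808] 0.081
797 [278. 198.] ((460.1236267089844, -193.49148559570312), (71.09210968017578, 70.04074096679688), 45.59632110595703) [ 0.4587 -0.1943  0.081 ] 0.0811
802 [307. 214.] ((418.8352355957031, -265.1750183105469), (70.34455871582031, 69.67463684082031), 43.59181594848633) [ 0.4182 -0.2648  0.0787] 0.0787
814 [336. 230.] ((378.42645263671875, -335.5415344238281), (69.97628784179688, 70.04542541503906), 45.811527252197266) [ 0.3776 -0.3355  0.0783] 0.0784
[0.22519376 0.50179302 0.20544376] [3.14156292e+00 1.69919570e-05 2.71977403e+00] 0.95
```

jog_arm:
  rows:
    - [[-0.02,-0.022,0],0,0]
    - [[-0.02,-0.022,0],0,0]
    - [[-0.02,-0.022,0],0,0]
    - [[-0.02,-0.022,0],0,0]
    - [[-0.02,-0.022,0],0,0]
    - [[-0.02,-0.022,0],0,0]
    - [[-0.02,-0.022,0],0,0]
    - [[-0.02,-0.022,0],0,0]
    - [[-0.02,-0.022,0],0,0]
    - [[-0.02,-0.022,0],0,0]
    - [[-0.02,-0.022,0],0,0]
    - [[-0.02,-0.022,0],0,0]
  squeeze: 5

```text
time_s: 1.95
ee_pos: [0.3362, 0.1613, 0.2057]
eef_rot: [3.141, 0.0, 2.72]
force: [1.3, 0.2, -0.5]
grip_width: 0.0175
grip_force: 0.0
```

jog_arm:
  rows:
    - [[-0.02,-0.022,0],0,0]
    - [[-0.02,-0.022,0],0,0]
    - [[-0.02,-0.022,0],0,0]
    - [[-0.02,-0.022,0],0,0]
    - [[-0.02,-0.022,0],0,0]
    - [[-0.02,-0.022,0],0,0]
    - [[-0.02,-0.022,0],0,0]
    - [[-0.02,-0.022,0],0,0]
    - [[-0.02,-0.022,0],0,0]
    - [[-0.02,-0.022,0],0,0]
    - [[-0.02,-0.022,0],0,0]
    - [[0,0,0],0,0]

```text
time_s: 2.95
ee_pos: [0.4385, -0.1518, 0.2052]
eef_rot: [-3.141, 0.0, 2.717]
force: [-0.1, -0.1, 0.2]
grip_width: 0.0002
grip_force: 0.0
```

Run:
```python
from h import *
from scipy.spatial.transform import Rotation as R
o=get_obs(); p=camera("wrist"); T=np.eye(4);T[:3,:3]=R.from_euler("xyz",o["eef_rot"]).as_matrix();T[:3,3]=o["ee_pos"]
T=T@p["T_tool_cam"]; print(o["ee_pos"],o["eef_rot"],o["time_s"],o["force"],o["grip_width"])
K=p["K"];d=p["range_z"];r,c=np.mgrid[:400,:640]
q=np.stack([(c-K[0,2])/K[0,0]*d,-(r-K[1,2])/K[1,1]*d,-d,np.ones_like(d)],-1)@T.T
m=(q[...,2]>.07)&(q[...,2]<.09)&(d>0)
n,l,s,ce=cv2.connectedComponentsWithStats(m.astype(np.uint8),connectivity=4)
for i in range(1,n):
    if s[i,4]>1500:
        P=q[l==i][:,:3]; print(s[i],ce[i].round(),cv2.minAreaRect((P[:,:2]*1000).astype(np.float32)),np.median(P[:,2]).round(4))
cv2.imwrite("pics/w.png",p["image"][:,:,::-1])
```

```text
[ 0.43845122 -0.15176597  0.20523776] [-3.14102915e+00  2.82476968e-04  2.71705489e+00] 2.95 [-0.05696516 -0.14692097  0.18465047] 0.00019545778760663227
[  90  174   83   82 4735] [131. 215.] ((376.29656982421875, -332.52313232421875), (69.57138061523438, 69.68397521972656), 46.01223373413086) 0.0786
[ 171  182   82   80 4510] [211. 222.] ((416.725830078125, -261.8277587890625), (69.98705291748047, 69.51148986816406), 45.878536224365234) 0.0789
[ 250  189   83   69 3360] [286. 223.] ((457.2652282714844, -190.69149780273438), (70.09483337402344, 68.6918716430664), 46.191463470458984) 0.0812
[ 336  197   77   61 3423] [372. 230.] ((495.3116149902344, -117.27134704589844), (69.90267944335938, 61.0540885925293), 45.95669937133789) 0.0812
```

View pics/w.png

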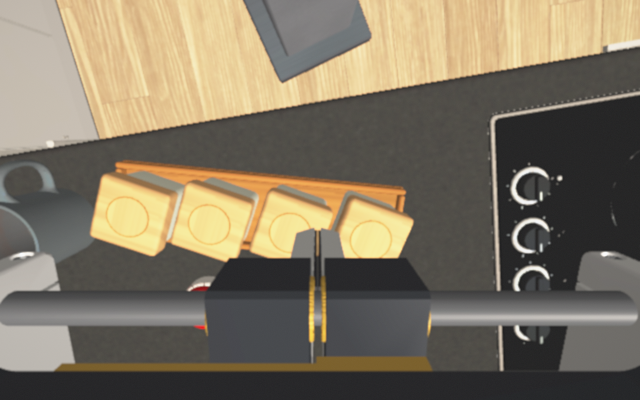

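The view shows all four lids, at wrist pixels (131,215), (211,222), (286,223) and (372,230) for lids 4 to 1, with the fingertips clear above. The tool now gets aligned with the tray, and I'll probe the near edge of lid 2 first.

jog_arm:
  rows:
    - [[0,0,0],6,0]
    - [[-0.0067,-0.0128,0.01],0,0]
    - [[-0.0067,-0.0127,0.02],0,0]
    - [[0,0,0.03],0,0]
    - [[0,0,0.03],0,0]
    - [[0,0,0.02],0,0]
    - [[0,0,0.006],0,0]
    - [[0,0,0.0],0,0]
    - [[0,0,0.0],0,0]

```text
time_s: 3.75
ee_pos: [0.4369, -0.1768, 0.0905]
eef_rot: [3.142, 0.001, 2.616]
force: [-0.0, -0.4, 0.3]
grip_width: 0.0004
grip_force: 0.0
```

jog_arm:
  rows:
    - [[0,0,0.002],0,0]
    - [[0,0,0.002],0,0]
    - [[0,0,0.002],0,0]
    - [[0,0,0.001],0,0]
    - [[0,0,0],0,0]
    - [[0,0,0],0,0]

```text
time_s: 4.25
ee_pos: [0.4365, -0.177, 0.0826]
eef_rot: [-3.142, 0.0, 2.615]
force: [-0.3, 0.1, -0.6]
grip_width: 0.0005
grip_force: 0.0
```

jog_arm:
  rows:
    - [[0,-0.003,0.001],0,0]
    - [[0,0,0.001],0,0]
    - [[0,0,0],0,0]
    - [[0,0,0],0,0]

```text
time_s: 4.58
ee_pos: [0.4349, -0.1799, 0.0808]
eef_rot: [-3.141, 0.0, 2.615]
force: [-3.3, -1.1, 6.6]
grip_width: 0.0001
grip_force: 3.2
```

jog_arm:
  rows:
    - [[0,0,0.0005],0,0]
    - [[0,0,0.0005],0,0]
    - [[0,0,0],0,0]
    - [[0,0,0],0,0]

```text
time_s: 4.92
ee_pos: [0.435, -0.18, 0.0807]
eef_rot: [-3.141, 0.001, 2.615]
force: [-9.4, 1.1, 19.9]
grip_width: 0.0007
grip_force: 9.9
```

Lid 2 is rigid: 20 N with no give. Now lid 3.

jog_arm:
  rows:
    - [[0,0,-0.006],0,0]
    - [[0,0,-0.006],0,0]
    - [[0,-0.027,0],0,0]
    - [[0,-0.027,0],0,0]
    - [[0,-0.0275,0],0,0]
    - [[0,0,0.006],0,0]
    - [[0,0,0.004],0,0]
    - [[0,0,0],0,0]
    - [[0,0,0],0,0]

```text
time_s: 5.67
ee_pos: [0.3943, -0.2493, 0.0813]
eef_rot: [3.141, -0.001, 2.616]
force: [-0.7, -0.1, 0.7]
grip_width: 0.0003
grip_force: 0.0
```

jog_arm:
  rows:
    - [[0,0,0.001],0,0]
    - [[0,0,0.001],0,0]
    - [[0,0,0],0,0]
    - [[0,0,0],0,0]

```text
time_s: 6.0
ee_pos: [0.3942, -0.2498, 0.0795]
eef_rot: [-3.142, -0.0, 2.616]
force: [0.7, -0.3, -0.3]
grip_width: 0.0003
grip_force: 0.0
```

jog_arm:
  rows:
    - [[0,0,0.0005],0,0]
    - [[0,0,0.0005],0,0]
    - [[0,0,0],0,0]
    - [[0,0,0],0,0]

```text
time_s: 6.33
ee_pos: [0.3941, -0.25, 0.0786]
eef_rot: [3.141, 0.0, 2.615]
force: [-0.3, 1.6, 2.1]
grip_width: 0.0005
grip_force: 1.1
```

jog_arm:
  rows:
    - [[0,0,0.0005],0,0]
    - [[0,0,0.0005],0,0]
    - [[0,0,0],0,0]
    - [[0,0,0],0,0]

```text
time_s: 6.67
ee_pos: [0.3942, -0.2501, 0.0785]
eef_rot: [3.142, 0.001, 2.615]
force: [-4.5, 4.4, 16.0]
grip_width: 0.0004
grip_force: 8.2
```

Lid 3 is rigid. Now lid 4.

jog_arm:
  rows:
    - [[0,0,-0.006],0,0]
    - [[0,0,-0.006],0,0]
    - [[0,-0.027,0],0,0]
    - [[0,-0.027,0],0,0]
    - [[0,-0.0275,0],0,0]
    - [[0,0,0.006],0,0]
    - [[0,0,0.004],0,0]
    - [[0,0,0],0,0]
    - [[0,0,0],0,0]

```text
time_s: 7.42
ee_pos: [0.3533, -0.3197, 0.0793]
eef_rot: [3.141, -0.001, 2.616]
force: [-0.5, -0.5, -0.7]
grip_width: 0.0003
grip_force: 0.0
```

jog_arm:
  rows:
    - [[0,0,0.0005],0,0]
    - [[0,0,0.0005],0,0]
    - [[0,0,0],0,0]
    - [[0,0,0],0,0]

```text
time_s: 7.75
ee_pos: [0.3533, -0.3203, 0.0785]
eef_rot: [-3.142, 0.0, 2.616]
force: [0.2, -0.0, -0.6]
grip_width: 0.0004
grip_force: 0.0
```

jog_arm:
  rows:
    - [[0,0,0.0005],0,0]
    - [[0,0,0.0005],0,0]
    - [[0,0,0],0,0]
    - [[0,0,0],0,0]

```text
time_s: 8.08
ee_pos: [0.3532, -0.3204, 0.0782]
eef_rot: [3.141, 0.0, 2.615]
force: [-2.3, 3.3, 10.4]
grip_width: 0.0006
grip_force: 5.3
```

Lid 4 is rigid, which leaves lid 1. I'll check that it rocks.

jog_arm:
  rows:
    - [[0,0,-0.008],0,0]
    - [[0,0,-0.008],0,0]
    - [[0,0.03,0],0,0]
    - [[0,0.03,0],0,0]
    - [[0,0.03,0],0,0]
    - [[0,0.03,0],0,0]
    - [[0,0.03,0],0,0]
    - [[0,0.03,0],0,0]
    - [[0,0.03,0],0,0]
    - [[0,0.035,0],0,0]
    - [[0,0,0],0,0]
    - [[0,0,0],0,0]

```text
time_s: 9.08
ee_pos: [0.4767, -0.1076, 0.0939]
eef_rot: [3.142, 0.0, 2.618]
force: [-0.2, -0.5, 0.4]
grip_width: -0.0
grip_force: 0.0
```

jog_arm:
  rows:
    - [[0,0,0.006],0,0]
    - [[0,0,0.004],0,0]
    - [[0,0,0.001],0,0]
    - [[0,0,0.001],0,0]
    - [[0,0,0],0,0]
    - [[0,0,0],0,0]

```text
time_s: 9.58
ee_pos: [0.4761, -0.109, 0.0815]
eef_rot: [-3.142, 0.0, 2.614]
force: [-1.1, -0.4, 0.7]
grip_width: 0.0002
grip_force: 0.0
```

jog_arm:
  rows:
    - [[0,0,0.0005],0,0]
    - [[0,0,0.0005],0,0]
    - [[0,0,0],0,0]
    - [[0,0,0],0,0]

```text
time_s: 9.92
ee_pos: [0.4762, -0.1087, 0.0805]
eef_rot: [-3.142, 0.0, 2.615]
force: [0.3, -0.6, -0.7]
grip_width: 0.0001
grip_force: 0.1
```

jog_arm:
  rows:
    - [[0,0,0.0005],0,0]
    - [[0,0,0.0005],0,0]
    - [[0,0,0],0,0]
    - [[0,0,0],0,0]

```text
time_s: 10.25
ee_pos: [0.4761, -0.1086, 0.0795]
eef_rot: [-3.142, -0.0, 2.615]
force: [-1.7, 0.3, 2.2]
grip_width: 0.0002
grip_force: 0.9
```

jog_arm:
  rows:
    - [[0,0,0.0005],0,0]
    - [[0,0,0.0005],0,0]
    - [[0,0,0],0,0]
    - [[0,0,0],0,0]

```text
time_s: 10.58
ee_pos: [0.4761, -0.1086, 0.0785]
eef_rot: [-3.142, -0.0, 2.615]
force: [-3.3, 1.6, 3.2]
grip_width: 0.0005
grip_force: 1.9
```

Lid 1 gives softly, so it is the loose one. I'll go a little further for margin, then lift and press its middle.

jog_arm:
  rows:
    - [[0,0,0.0005],0,0]
    - [[0,0,0.0003],0,0]
    - [[0,0,0],0,0]
    - [[0,0,0],0,0]

```text
time_s: 10.92
ee_pos: [0.476, -0.1085, 0.0777]
eef_rot: [3.142, -0.0, 2.615]
force: [-4.1, 2.8, 6.3]
grip_width: 0.0003
grip_force: 3.2
```

jog_arm:
  rows:
    - [[0,0,-0.006],0,0]
    - [[0,0,-0.006],0,0]
    - [[-0.012,0,0],0,0]
    - [[-0.0135,0,0],0,0]
    - [[0,0,0.003],0,0]
    - [[0,0,0.003],0,0]
    - [[0,0,0],0,0]
    - [[0,0,0],0,0]

```text
time_s: 11.58
ee_pos: [0.4976, -0.1212, 0.0834]
eef_rot: [-3.141, -0.001, 2.615]
force: [1.1, -0.0, 0.3]
grip_width: 0.0007
grip_force: 0.0
```

jog_arm:
  rows:
    - [[0,0,0.001],0,0]
    - [[0,0,0.001],0,0]
    - [[0,0,0.001],0,0]
    - [[0,0,0.001],0,0]
    - [[0,0,0],0,0]
    - [[0,0,0],0,0]

```text
time_s: 12.08
ee_pos: [0.4983, -0.1215, 0.0801]
eef_rot: [3.142, 0.0, 2.615]
force: [-3.3, 1.4, 6.2]
grip_width: 0.0006
grip_force: 3.2
```

jog_arm:
  rows:
    - [[0,0,0.0005],0,0]
    - [[0,0,0.0005],0,0]
    - [[0,0,0.0005],0,0]
    - [[0,0,0.0005],0,0]
    - [[0,0,0],0,0]
    - [[0,0,0],0,0]

```text
time_s: 12.58
ee_pos: [0.4983, -0.1215, 0.0783]
eef_rot: [3.142, 0.001, 2.615]
force: [-3.9, 1.0, 9.4]
grip_width: 0.0002
grip_force: 4.5
```

jog_arm:
  rows:
    - [[0,0,0.0005],0,0]
    - [[0,0,0.0005],0,0]
    - [[0,0,0.0005],0,0]
    - [[0,0,0.0005],0,0]
    - [[0,0,0],0,0]
    - [[0,0,0],0,0]

```text
time_s: 13.08
ee_pos: [0.4983, -0.1215, 0.0763]
eef_rot: [3.142, 0.001, 2.615]
force: [-3.1, 0.6, 8.7]
grip_width: 0.0005
grip_force: 4.5
```

jog_arm:
  rows:
    - [[0,0,0.0005],0,0]
    - [[0,0,0.0005],0,0]
    - [[0,0,0.0005],0,0]
    - [[0,0,0],0,0]
    - [[0,0,0],0,0]

```text
time_s: 13.5
ee_pos: [0.4983, -0.1215, 0.0753]
eef_rot: [3.141, 0.001, 2.615]
force: [-6.3, 1.9, 15.8]
grip_width: 0.0006
grip_force: 7.5
```

jog_arm:
  rows:
    - [[0,0,0.0005],0,0]
    - [[0,0,0.0005],0,0]
    - [[0,0,0],0,0]
    - [[0,0,0],0,0]

```text
time_s: 13.83
ee_pos: [0.4985, -0.1215, 0.0751]
eef_rot: [3.141, 0.001, 2.615]
force: [-10.4, 3.8, 25.8]
grip_width: 0.0005
grip_force: 12.6
```

There's a firm stop about 5 mm lower. I'll retreat and check.

jog_arm:
  rows:
    - [[0,0,-0.005],0,0]
    - [[0,0,-0.02],0,0]
    - [[0,0,-0.03],0,0]
    - [[0,0,-0.03],0,0]
    - [[0,0.03,-0.03],0,0]
    - [[0,0.035,0],0,0]
    - [[0,0.035,0],0,0]
    - [[0,0.035,0],0,0]
    - [[0,0.035,0],0,0]
    - [[0,0.03,0],0,0]
    - [[0,0,0],0,0]
    - [[0,0,0],0,0]

```text
time_s: 14.83
ee_pos: [0.5985, 0.0521, 0.187]
eef_rot: [-3.141, -0.001, 2.617]
force: [0.4, -0.9, -0.8]
grip_width: 0.0002
grip_force: 0.0
```

```bash
python3 fit.py
python3 - <<'E'
from h import *
p=camera("top"); cv2.imwrite("pics/end.png",cv2.resize(p["image"][130:290,200:460,::-1],None,fx=3,fy=3))
E
```

```text
762 [249. 183.] ((500.7378845214844, -122.65010070800781), (71.3918685913086, 69.64147186279297), 46.00493240356445) [ 0.4998 -0.1234  0.0758] 0.0758
798 [278. 198.] ((460.1238098144531, -193.53880310058594), (71.22958374023438, 70.0604476928711), 45.47272872924805) [ 0.4587 -0.1944  0.0809] 0.0812
800 [307. 214.] ((418.8253479003906, -265.0325622558594), (70.20257568359375, 69.5616683959961), 44.122032165527344) [ 0.4181 -0.2648  0.0787] 0.0788
817 [336. 230.] ((378.4189453125, -335.6983642578125), (69.65896606445312, 70.39181518554688), 45.770713806152344) [ 0.3776 -0.3355  0.0782] 0.0784
[0.59822017 0.05106024 0.18720371] [-3.14108841e+00 -4.84519754e-04  2.61591208e+00] 14.8833
```

View pics/end.png

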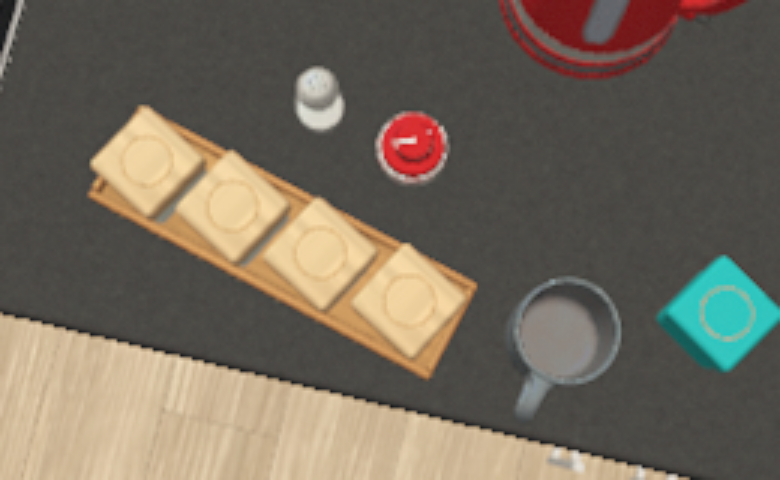

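Lid 1 (crop pixel 147,160) is 5.2 mm lower and level. The other lids, the mug, the shaker and the timer haven't moved.

```bash
python3 -c "from station import *; print(hand_in())"
```

```text
the job is handed in; nothing more can be done
None
```

The loose lid was the leftmost one (lid 1): it rocked at its near edge, I pressed it down 5.2 mm on its middle to a firm stop, it looks level, and the job is handed in (no verdict came back).

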